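Check the dust-extractor filter at the jeweller's bench

TASK

Take the orange-handled file off the green flap of the filter housing and lay it flat in the wooden tool tray, lengthwise beside the file already there, handles pointing the same way. Then lift the flap wide open so that it stays up, draw the blue filter plate out by its yellow tab, and finish while holding it: upright, still, square to and centred close in front of the glowing face of the light panel, touching nothing but the gripper. Do not drop the file or the plate, and leave the other file, the bottle and the steel block undisturbed.

Things in the scene. Friction and masses are not known exactly. Their poses are not given: they have to be found in the camera images.
- case: filter housing: fixed cream open box 160 (x) x 180 (y) x 90 mm, walls and floor 5 mm, green flap on top. Origin: centre of underside. Hinge along its +x top edge, flap's knob near its -x edge. On its floor grey guides 30 mm tall form an upright slot 66 (x) x 14 (y) mm centred at x = -10 mm, y = 0, where the filter plate stands; around the tab it is free up to the walls
- flap (a joint): green flap (164 x 184 x 6 mm), rad: 0 shut (top face 96 mm above the table), grows as it opens up and away to the case's +x, stop at 1.9; wide open is about 1.6 to 1.8. Stiff hinge: it stays where it is left; lifting it at the knob takes about 3 to 4 N
- flap_knob (a point): centre of the flap's red knob, a bar 16 mm long along the case's y, 18 mm in diameter, on an 8 mm neck; 26 mm above the flap's top face, 137 mm from the hinge line, 27 mm from the flap's free edge. Pinched from above by its two flat ends (fingers closing along the case's y) it pivots between the fingers while the flap turns
- flap_hinge (a point): middle of the hinge line, 90 mm above the table and 82 mm from the case's origin along its +x; the line runs along the case's y. With the flap shut the knob is 137 mm towards the case's -x and 32 mm above this point
- file: hand file 152 mm long lying on the shut flap: orange handle 80 x 18 x 16 mm with flat sides at its -x end, brass ferrule, thin steel blade 10 x 5 mm towards +x. Origin: underside of the handle, 75 mm from the handle's butt end; x along the file towards the blade tip, z up. About 60 g
- file_grip (a point): point of the file's handle to grip, near its centre of mass: 22 mm from the origin towards the butt, 8 mm above the underside
- file_tip (a point): tip of the orange-handled file's blade, 75 mm from its origin along +x
- tray: fixed dark wooden tool tray, open, 220 (x) x 150 (y) mm, 18 mm high, walls and floor 5 mm. Origin: centre of its underside. One file lies in it along its x, in the half at -y, with the handle to -x; the half at +y is free
- tray_file: the file already in the tray: same shape and frame as the orange one, brown wooden handle; x points to its blade tip. Leave it alone
- plate: filter plate: blue frame with grey mesh 60 (x) x 10 (y) x 50 (z) mm, standing upright, with a yellow tab on top 24 (x) x 12 (y) x 28 (z) mm; in all 78 mm tall, about 110 g. Origin: centre of its underside; y is normal to its faces. At first it stands on the case's floor (5 mm above the table) in the slot, its x along the case's x, hidden by the flap
- plate_tab (a point): centre of the yellow tab, 64 mm above the plate's underside; pinch it across its 12 mm (along the plate's y) from above
- plate_mid (a point): middle of the blue filter frame, 25 mm above the plate's underside
- panel: fixed upright inspection light: black panel 14 (x) x 160 (y) x 120 (z) mm standing from 15 to 135 mm above the table on a dark foot 100 (x) x 120 (y) x 10 mm. Origin: centre of the underside of the foot. The glowing white face looks to its +x, the black back to its -x
- panel_face (a point): centre of the glowing face, 7.5 mm in front of the panel's origin and 75 mm above the table; x points straight out of the face, z up
- bottle: small amber bottle 42 mm in diameter, 85 mm tall, loose on the bench; origin: centre of its underside. Leave it alone
- block: loose steel bench block 60 x 60 x 22 mm; origin: centre of its underside. Leave it alone
Things that resemble listed ones, but are neither listed nor needed, are in the scene too. Leave any purple or turquoise look-alike of the case alone. Leave any pink or purple look-alike of the panel alone.

How it is judged:
By the outcome, as a careful person would: the job done as asked, in the order asked, and still so for the second after the job is handed in, while the arm keeps its last pose, push and grip.
It also fails if it takes over 72 s, if anything falls off the work surface, if the arm or the gripper's body presses on something with over 40 N, if the wrist force passes 120 N, or if a joint passes its speed limit or range.

ROBOT

A 6-joint arm with a two-finger parallel gripper is mounted at the origin on the work surface. World frame = base frame: x ahead of the robot, y to its left, z up, the work surface at z = 0. Lengths are in mm, angles in rad, forces in N, time in s.
With the tool pointing down it reaches from about 300 to 775 mm from the base axis. Payload 14.6 kg.
Tool frame: the origin (TCP) lies between the finger pads; the fingertips stand 14 mm ahead of it and the grasp point (between the pads) lies 5 mm behind it; z points along the fingers, y is the direction in which the jaws open and shut (so a half turn about z gives the same grasp; the last joint's range is limited). The gripper opens to 94 mm and grips with 3 to 60 N. Pads are 16 mm wide; open, the fingers measure 119 mm over their backs; the gripper's body (75 mm by 177 mm) begins 78 mm behind the grasp point.
Start: joints at [-1.193, 0.3, 1.521, -0, 1.321, -0.067], TCP at [236.644, -496.476, 219.446] pointing down, gripper open.
Joint ranges: [-3.03, 3.03], [-0.79, 2.21], [0.23, 2.52], [-1.04, 4.18], [0, 3.07], [-2.55, 2.55]. Speed limits (rad/s): [2.22, 2.22, 2.57, 3.14, 3.14, 3.14].

INTERFACE

Orientations are given as a rotation vector (axis times angle).
In Python, from station import manip gives the robot as it stands.
- The arm moves only by the tool drive_tool, never from a script. Its argument "targets" is a list of rows, each a list of 3 entries, a list of its own where there are three numbers: the shift along the tool's x, y, z in m, then the turn, a rotation vector about the tool's x, y, z in degrees, then the finger opening in m, from 0 to 0.094. A call has 1 to 20 rows; each row is the pose to reach, as a shift and turn from the pose measured when the call began, along the tool's axes at that moment; what a row does not reach only later rows make up. A row lasts 1/8 s, in which the tool goes at most 62.5 mm and 10.7 degrees, less where a joint would pass 70% of its speed; a pose out of reach is approached as far as the arm can. A call with a gripper value outside its range is refused whole. The fingers move at their own pace and stop on an object; "squeeze" is the grip in N (left out, the last holds). Time passes only in rows, so rows that repeat a pose let the fingers close. It gives the time, the measured TCP pose, the force and the opening at its end, in the units of the state.
- manip.get_state(): the state, without advancing time (a new reading comes with each control period).
- manip.snapshot(name): name is "scene" or "top" or "wrist"; returns (picture, depth): 480x640x3 uint8, red, green, blue; 480x640 float32, mm along the optical axis (not along the pixel's ray), 0 where there is no reading.
- manip.camera_params(name): a dict with "fx", "fy", "cx", "cy" (pixels), "extrinsics" (4x4, takes a point from camera to world coordinates); the wrist camera has in their place "hand_eye" (4x4, takes a point from camera to tool coordinates, whose origin is the TCP and whose axes are the flange's). Camera axes: x right, y up, looking along -z (the intrinsics and any distortion apply to the point x, -y, -z); pixel columns grow to the right and rows downward; lengths in mm; the calibration is good to about 2 mm. A picture is of the moment at which its call begins: read the wrist's pose just before it. camera_params takes no time and is no camera call.
- manip.finish_job(): hands the job in, once; it reports no verdict.
The state is a dict: "clock": time; "joints": joint angles; "dq": joint speeds; "effort": joint torques, N m; "position": TCP position; "orientation": TCP orientation; "ft_force": force on the tool from outside, world axes, zero at the start; "moment": the same for the moment, N m; "opening": finger opening in mm.
Only numpy, scipy, OpenCV 4.12 (cv2) and the standard library are available. Lean on these libraries where they do the work, as an engineer would, in place of code of your own. Each camera call takes 0.05 s, during which the arm holds its last target. There are 200 camera calls.

## Working session

There is one attempt and no reset: what is moved stays moved. The work goes in short steps, Python scripts to look and compute and a tool call to move; the robot and the scene stay as the last step left them, time stands still between calls to the robot, and variables do not carry over. Pictures are saved under pics/ and viewed, about 8 in all and at most 12, crops included, and the job is handed in when it is done.

Besides the shell and the picture viewer there is one more tool, called after "Call:" as a command line: name --argument value ..., lists and objects as JSON in quotes. drive_tool: Moves the arm, as the interface text tells. Its arguments: {"type":"object","properties":{"targets":{"type":"array","items":{"type":"array"}},"squeeze":{"type":"number"}},"required":["targets"]}

```bash
ls; mkdir -p pics; cat > h.py <<'E'
import numpy as np, cv2
from scipy.spatial.transform import Rotation as R
from station import manip
def snap(n):
    s=manip.get_state(); p,d=manip.snapshot(n); return s,p,d
def ext(n,s=None):
    c=manip.camera_params(n)
    if 'extrinsics' in c: return c,np.array(c['extrinsics'])
    T=np.eye(4); T[:3,:3]=R.from_rotvec(s['orientation']).as_matrix(); T[:3,3]=s['position']
    return c,T@np.array(c['hand_eye'])
def ray(n,u,v,s=None):
    c,E=ext(n,s); u=np.asarray(u,float);v=np.asarray(v,float)
    d=np.stack([(u-c['cx'])/c['fx'],-(v-c['cy'])/c['fy'],-np.ones_like(u)],-1)
    return E[:3,3],d@E[:3,:3].T
def onz(n,u,v,z,s=None):
    o,d=ray(n,u,v,s); return o+d*((z-o[2])/d[...,2])[...,None]
def cloud(n,d,s=None):
    v,u=np.mgrid[:480,:640]; o,r=ray(n,u,v,s); return o+r*d[...,None]
E
python3 - <<'E'
from h import *
s=manip.get_state(); print(s)
for n in('scene','top','wrist'):
    s,p,d=snap(n); cv2.imwrite(f'pics/{n}0.png',p[...,::-1]); np.savez(f'{n}0.npz',p=p,d=d)
    print(n,{k:(np.round(v,3).tolist() if not isinstance(v,str) else v) for k,v in manip.camera_params(n).items()})
a=cv2.imread('pics/scene0.png');b=cv2.imread('pics/top0.png')
E
```

```text
pics
{'clock': 0.0, 'joints': array([-1.19256492e+00,  3.00453917e-01,  1.52157206e+00,  9.22475801e-06,
        1.32068102e+00, -6.66180426e-02]), 'dq': array([ 1.10300022e-03,  3.09389826e-04,  2.13914138e-04, -9.74948283e-05,
       -1.37728997e-04,  9.13978465e-04]), 'effort': array([ 3.07267692e-03, -5.31791639e+01, -3.52731442e+01,  7.09113549e-02,
        2.43796018e-02, -8.73013005e-05]), 'position': array([ 236.57938536, -496.25413862,  218.89955722]), 'orientation': array([-3.06312658e+00, -6.92773803e-01,  2.57665602e-04]), 'ft_force': array([-0.40408502, -0.60071632,  0.10926895]), 'moment': array([-0.00567126, -0.00081546,  0.00923484]), 'opening': 94.13179159464374}
scene {'fx': 499.875, 'fy': 499.875, 'cx': 319.977, 'cy': 238.754, 'extrinsics': [[-0.888, -0.359, 0.287, 834.969], [0.459, -0.705, 0.541, 555.565], [0.008, 0.612, 0.791, 1086.585], [0.0, 0.0, 0.0, 1.0]]}
top {'fx': 567.223, 'fy': 567.223, 'cx': 312.38, 'cy': 236.279, 'extrinsics': [[-0.089, 0.97, -0.227, 157.871], [-0.996, -0.086, 0.021, -78.152], [0.001, 0.228, 0.974, 1536.962], [0.0, 0.0, 0.0, 1.0]]}
wrist {'fx': 420.813, 'fy': 420.813, 'cx': 322.65, 'cy': 236.571, 'hand_eye': [[0.0, 0.966, 0.257, 75.645], [1.0, -0.0, -0.0, 0.514], [-0.0, 0.257, -0.966, -164.339], [0.0, 0.0, 0.0, 1.0]]}
```

View pics/top0.png

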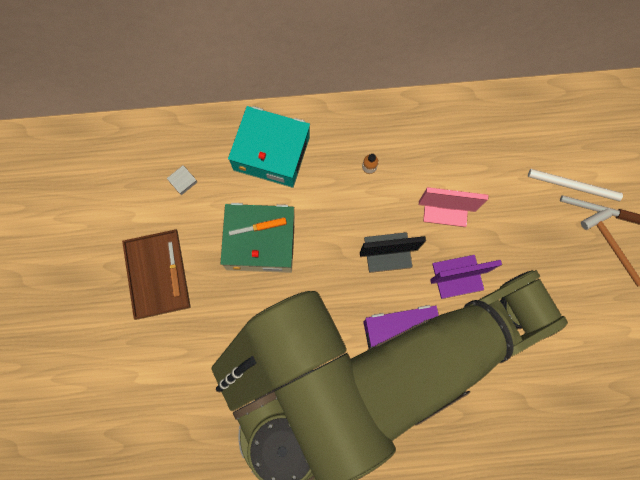

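View pics/scene0.png

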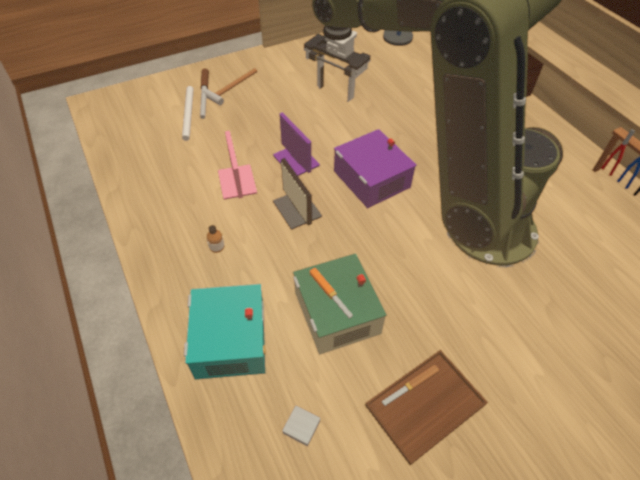

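The top view shows these candidates:
- **Case:** green at (258,237), with teal (270,147) and purple (400,325) look-alikes.
- **File:** orange on the flap (258,227), versus the brown one in the tray (174,268).
- **Panel:** black at (393,246), with pink (453,200) and purple (466,270) look-alikes.

I choose the green case, the orange file and the black panel, whose cream face looks towards world +x.

```bash
cat > m0.py <<'E'
from h import *
def blob(m,roi):
    k=np.zeros(m.shape,np.uint8); a,b,c,d=roi; k[b:d,a:c]=m[b:d,a:c]
    k=cv2.morphologyEx(k,cv2.MORPH_OPEN,np.ones((2,2),np.uint8))
    n,l,st,_=cv2.connectedComponentsWithStats(k); i=1+np.argmax(st[1:,4]); return l==i
def rect(n,m,z,s=None):
    v,u=np.nonzero(m); P=onz(n,u,v,z,s)[:,:2].astype(np.float32)
    (c,wh,a)=cv2.minAreaRect(P); return np.round(c,1),np.round(wh,1),round(a,1),P
if __name__=='__main__':
    z=np.load('top0.npz'); p=z['p'];d=z['d']; C=cloud('top',d)
    H=cv2.cvtColor(p,cv2.COLOR_RGB2HSV); h,s,v=[H[...,i].astype(int) for i in range(3)]
    roi=(210,195,305,280)
    def rep(nm,m,roi,zz):
        b=blob(m.astype(np.uint8),roi); c,wh,a,P=rect('top',b,zz)
        print(nm,b.sum(),c,wh,a,'depth z',np.round(np.percentile(C[b][:,2],[10,50,90]),1),'px',np.round(np.argwhere(b).mean(0)[::-1]))
        return b
    gm=((h>50)&(h<85)&(s>80))
    rep('green',gm,roi,96)
    g=gm
    rep('knob',((h<6)|(h>174))&(s>150),roi,122)
    hd=rep('handle',((h>6)&(h<16)&(s>200)),roi,112)
    # blade
    b=rep('blade',((s<70)&(v>120)),(222,220,262,240),106)
    rep('tray',(v<110)&(h<18)&(s>90),(115,225,195,325),18)
    rep('brownh',(h<16)&(v>125)&(s>120),(165,255,185,300),21)
    rep('tblade',(s<90)&(v>120),(160,235,180,268),12)
    bk=rep('panelblack',(v<40),(355,225,432,262),135)
    rep('foot',(v>45)&(v<95)&(s<60),(355,255,420,275),10)
    rep('foot+',(v>45)&(v<95)&(s<60),(355,228,420,240),10)
    rep('block',(s<50)&(v>120),(160,160,200,198),22)
    rep('bottle',(v<140)&(s>60)&(h<20),(355,145,385,180),60)
E
python3 m0.py
```

```text
green 3697 [507.8  30.9] [182.3 161.5] 82.7 depth z [90.  94.4 98.7] px [258. 237.]
knob 44 [454.5  38. ] [15.4 15.6] 84.9 depth z [ 96.3 126.1 131.4] px [256. 254.]
handle 195 [530.5  -7.1] [17.5 77.2] 7.9 depth z [100.3 109.4 113.4] px [272. 225.]
blade 119 [521.4  72.8] [12.8 62.9] 7.9 depth z [ 94.7 103.3 108.4] px [242. 231.]
tray 1960 [444.3 318.2] [219.4 151.6] 7.4 depth z [-1.2  4.  14.9] px [151. 277.]
brownh 185 [416.6 268.6] [77.9 18.5] 5.3 depth z [12.9 18.7 22.9] px [175. 283.]
tblade 94 [498.4 276.4] [62.6 11.3] 5.4 depth z [ 3.7 12.3 17.5] px [172. 254.]
panelblack 518 [ 434.2 -307.6] [ 24.5 163.7] 2.5 depth z [ 24.7  73.5 119.7] px [391. 249.]
foot 612 [ 422.6 -316.5] [ 42.9 117.6] 1.0 depth z [ 4.1  8.7 13.1] px [389. 263.]
foot+ 196 [ 489.9 -315.5] [ 15.6 115.1] 1.4 depth z [  4.2   9.5 131.4] px [389. 238.]
block 412 [705.2 238.7] [58.3 58.4] 36.4 depth z [15.  19.9 24.5] px [182. 180.]
bottle 10 [ 690.3 -272.3] [12.7  4.4] 11.3 depth z [44.6 49.1 53.6] px [365. 165.]
```

```bash
python3 - <<'E'
import cv2
a=cv2.imread('pics/top0.png')[120:330,110:430]; b=cv2.imread('pics/scene0.png')[130:340,240:400]
a=cv2.resize(a,None,fx=1.7,fy=1.7,interpolation=2);b=cv2.resize(b,(0,0),fx=1.55,fy=1.7)
b=cv2.resize(b,(b.shape[1],a.shape[0]));o=cv2.hconcat([a,b]);print(o.shape);cv2.imwrite('pics/c0.png',o)
E
```

```text
(357, 792, 3)
```

View pics/c0.png

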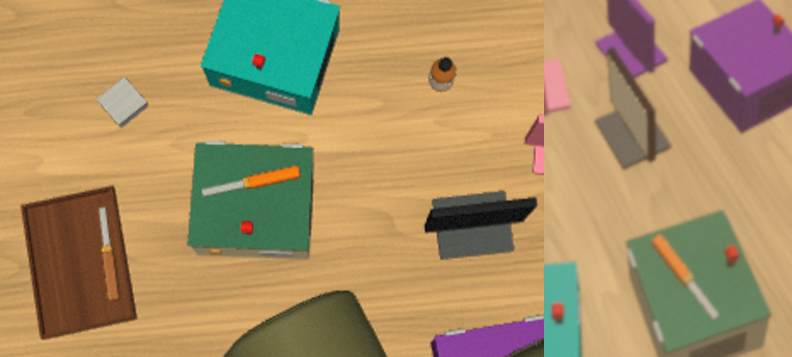

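The crop confirms the green case with the orange file on it, the red knob on its robot side and the hinge on its far side. The brown file lies in the tray, and the black panel's cream face looks to +x. Sizes match: flap 182x162, tray 219x152, handle 77x17.5.

```bash
cat >> h.py <<'E'
def rel(xyz,yawy,s=None):
    """shift (m, tool axes) and turn (deg) to a tool-down pose with tool y at world yaw yawy"""
    s=s or manip.get_state(); M=R.from_rotvec(s['orientation'])
    a=np.radians(yawy); y=np.array([np.cos(a),np.sin(a),0]); z=np.array([0,0,-1.]); x=np.cross(y,z)
    T=R.from_matrix(np.stack([x,y,z],1))
    sh=M.inv().apply(np.array(xyz)-s['position'])/1000
    return np.round(sh,4).tolist(),np.round((M.inv()*T).as_rotvec(degrees=True),2).tolist()
def st():
    s=manip.get_state(); M=R.from_rotvec(s['orientation']).as_matrix()
    print('t',round(s['clock'],2),'pos',np.round(s['position'],1),'yawy',round(np.degrees(np.arctan2(M[1,1],M[0,1])),2),'z',np.round(M[:,2],3),'F',np.round(s['ft_force'],1),'open',round(s['opening'],1),'q6',round(s['joints'][5],2)); return s
E
python3 -c "
from h import *
st();print(rel((529,6,260),6.5))"
```

```text
t 0.15 pos [ 236.6 -496.3  219. ] yawy -64.52 z [-0.     0.001 -1.   ] F [0.2 0.3 0.5] open 93.7 q6 -0.07
([0.4801, -0.3277, -0.0406], [-0.04, -0.03, -71.02])
```

Call:
drive_tool --targets '[[[0.04,-0.027,-0.02],[0,0,-6],0.05],[[0.09,-0.061,-0.04],[0,0,-13],0.05],[[0.14,-0.095,-0.04],[0,0,-20],0.05],[[0.19,-0.13,-0.04],[0,0,-27],0.05],[[0.24,-0.164,-0.04],[0,0,-34],0.05],[[0.29,-0.198,-0.04],[0,0,-41],0.05],[[0.34,-0.232,-0.04],[0,0,-48],0.05],[[0.39,-0.266,-0.04],[0,0,-56],0.05],[[0.44,-0.3,-0.04],[0,0,-64],0.05],[[0.48,-0.328,-0.04],[0,0,-71],0.05],[[0.48,-0.328,-0.04],[0,0,-71],0.05],[[0.48,-0.328,-0.04],[0,0,-71],0.05],[[0.48,-0.328,-0.04],[0,0,-71],0.05],[[0.48,-0.328,-0.04],[0,0,-71],0.05]]'

```text
clock: 1.9
position: [528.6, 5.4, 259.5]
orientation: [-2.094, -2.341, -0.001]
ft_force: [0.2, 0.0, 1.5]
opening: 50.0
```

```bash
cat > m1.py <<'E'
from h import *
from m0 import blob,rect
s=st(); s,p,d=snap('wrist'); cv2.imwrite('pics/w1.png',p[...,::-1]); np.savez('w1.npz',p=p,d=d)
C=cloud('wrist',d,s)
H=cv2.cvtColor(p,cv2.COLOR_RGB2HSV); h,S,v=[H[...,i].astype(int) for i in range(3)]
al=(0,0,640,480)
def rep(nm,m,roi,zz):
    b=blob(m.astype(np.uint8),roi); c,wh,a,P=rect('wrist',b,zz,s)
    print(nm,b.sum(),c,wh,a,'z',np.round(np.percentile(C[b][:,2],[10,50,90]),1),'px',np.round(np.argwhere(b).mean(0)[::-1]))
hd=(h>6)&(h<16)&(S>200)
rep('green',(h>50)&(h<85)&(S>80),al,96); rep('knob',((h<6)|(h>174))&(S>150),al,126); rep('handle',hd,al,112)
E
python3 m1.py
```

```text
t 1.9 pos [528.6   5.4 259.5] yawy 6.39 z [ 0.     0.001 -1.   ] F [0.2 0.  1.5] open 50.0 q6 -0.17
green 44115 [513.8  35.6] [182.  162.1] 82.7 z [94.1 95.1 96. ] px [306. 168.]
knob 642 [460.1  42.5] [17.8 18.1] 83.3 z [121.9 128.5 130.4] px [230. 169.]
handle 2187 [537.3  -2.4] [17.3 77. ] 8.0 z [109.  110.7 111.8] px [331. 235.]
```

View pics/w1.png

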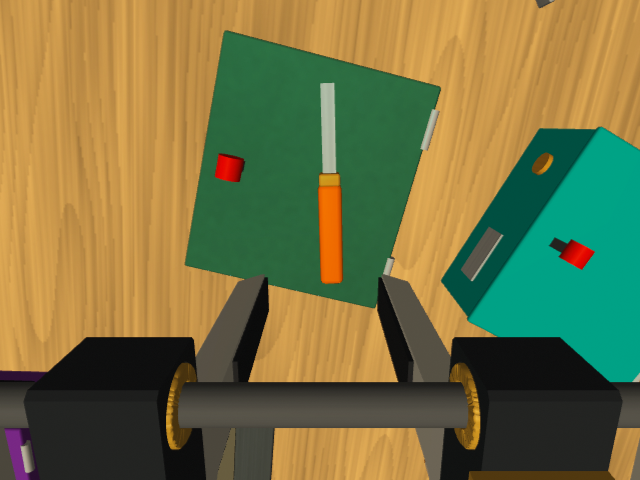

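The wrist view shows the orange handle at (331,235) with its blade up to (328,85), the knob at (230,169), and the flap. The wrist gives sizes 182x162 and height 95, so it is consistent. It sits 6 mm off the top camera, and I trust the close wrist view. The fingertips at (267/378,277) are symmetric about cx.

```bash
python3 -c "
from h import *
s=st();print(rel((535.5,10.5,113),8))
c,E=ext('wrist',s);E=np.linalg.inv(np.array(c['hand_eye']))
for t in ([8,25,14],[-8,25,14],[8,-25,14]):
    q=E@np.array(t+[1.]);print(t,c['cx']-c['fx']*q[0]/q[2],c['cy']+c['fy']*q[1]/q[2])
"
```

```text
t 1.95 pos [528.6   5.6 259.5] yawy 6.41 z [ 0.     0.001 -1.   ] F [0.1 0.2 0.3] open 50.4 q6 -0.17
([0.004, 0.0074, 0.1465], [0.01, -0.04, -1.59])
[8, 25, 14] 375.81918422149147 277.40264124173495
[-8, 25, 14] 374.6719666368341 310.1284928951433
[8, -25, 14] 264.7794024479315 277.3848091589085
```

Call:
drive_tool --targets '[[[0.004,0.006,0.04],[0,0,-1.6],0.04],[[0.004,0.006,0.08],[0,0,-1.6],0.04],[[0.004,0.006,0.11],[0,0,-1.6],0.04],[[0.004,0.006,0.13],[0,0,-1.6],0.04],[[0.004,0.006,0.14],[0,0,-1.6],0.04],[[0.004,0.006,0.1455],[0,0,-1.6],0.04],[[0.004,0.006,0.1455],[0,0,-1.6],0.04],[[0.004,0.006,0.1455],[0,0,-1.6],0.012],[[0.004,0.006,0.1455],[0,0,-1.6],0.012],[[0.004,0.006,0.1455],[0,0,-1.6],0.012],[[0.004,0.006,0.1455],[0,0,-1.6],0.012],[[0.004,0.006,0.1455],[0,0,-1.6],0.012]]' --squeeze 20

```text
clock: 3.45
position: [534.3, 10.3, 114.3]
orientation: [-2.061, -2.371, -0.001]
ft_force: [-0.5, 0.0, 4.6]
opening: 18.0
```

Call:
drive_tool --targets '[[[0,0,-0.01],[0,0,0],0.012],[[0,0,-0.04],[0,0,0],0.012],[[0,0,-0.08],[0,0,0],0.012],[[0,0,-0.12],[0,0,0],0.012],[[0,0,-0.125],[0,0,0],0.012]]'

```text
clock: 4.08
position: [534.9, 10.2, 242.4]
orientation: [2.059, 2.368, 0.006]
ft_force: [0.4, -0.0, -1.0]
opening: 17.7
```

```bash
python3 -c "
from h import *
s=st();print(rel((424,345,240),-83))
"
```

```text
t 4.08 pos [534.9  10.2 242.4] yawy 8.01 z [ 0.005  0.    -1.   ] F [ 0.4 -0.  -1. ] open 17.7 q6 -0.19
([0.347, -0.0632, 0.002], [0.24, -0.22, 91.01])
```

Call:
drive_tool --targets '[[[0.02,-0.004,0],[0,0,8],0.012],[[0.06,-0.011,0],[0,0,17],0.012],[[0.1,-0.018,0],[0,0,26],0.012],[[0.14,-0.025,0],[0,0,35],0.012],[[0.18,-0.033,0],[0,0,44],0.012],[[0.22,-0.04,0],[0,0,53],0.012],[[0.26,-0.047,0],[0,0,62],0.012],[[0.3,-0.054,0],[0,0,71],0.012],[[0.33,-0.06,0],[0,0,80],0.012],[[0.347,-0.063,0],[0,0,88],0.012],[[0.347,-0.063,0],[0.2,-0.2,91],0.012],[[0.347,-0.063,0],[0.2,-0.2,91],0.012],[[0.347,-0.063,0],[0.2,-0.2,91],0.012],[[0.347,-0.063,0],[0.2,-0.2,91],0.012]]'

```text
clock: 5.82
position: [424.3, 344.8, 241.9]
orientation: [3.135, 0.193, 0.001]
ft_force: [-0.0, -0.5, -0.3]
opening: 18.0
```

```bash
cat > m2.py <<'E'
from h import *
from m0 import blob,rect
s=st(); s,p,d=snap('wrist'); cv2.imwrite('pics/w2.png',p[...,::-1]); np.savez('w2.npz',p=p,d=d)
C=cloud('wrist',d,s)
H=cv2.cvtColor(p,cv2.COLOR_RGB2HSV); h,S,v=[H[...,i].astype(int) for i in range(3)]
m=(C[...,2]<30)&(v<130)&(h<20)&(S>90)
b=blob(m.astype(np.uint8),(0,0,640,480)); c,wh,a,P=rect('wrist',b,18,s); print('tray',b.sum(),c,wh,a,np.round(np.percentile(C[b][:,2],[2,10,50,90,98]),1))
hd=(h>6)&(h<16)&(S>200)&(C[...,2]>150)
b=blob(hd.astype(np.uint8),(0,0,640,480)); zz=np.median(C[b][:,2]); print('handle',b.sum(),rect('wrist',b,zz,s)[:3],zz)
E
python3 m2.py
```

```text
t 5.83 pos [424.3 344.8 241.9] yawy -82.97 z [ 0.001 -0.    -1.   ] F [-0.  -0.5 -0.3] open 18.0 q6 2.06
tray 18425 [453.7 293.9] [219.2  86.8] 7.4 [ 2.1  3.1  4.3 16.5 18.1]
handle 5550 (array([419.6, 343.5]), array([65.3, 17.7]), 7.1) 238.20173635336047
```

View pics/w2.png

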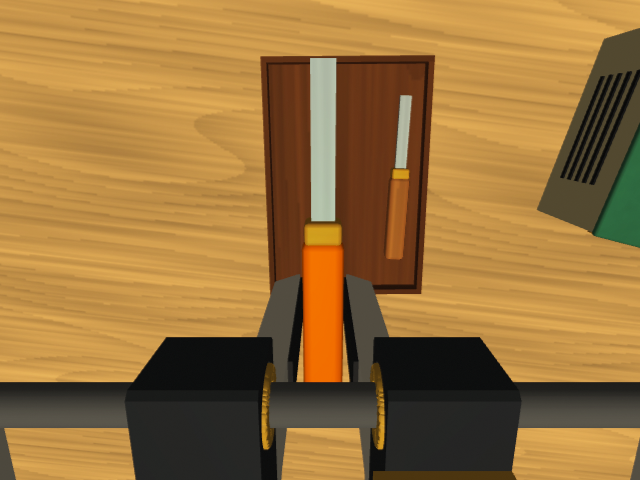

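```bash
python3 - <<'E'
from h import *
s=manip.get_state()
print('tip',onz('wrist',[323,323],[58,245],np.array([235,240]),s).round(1))
print('tray',onz('wrist',[262,434,421],[57,56,293],18,s).round(1))
print('brown tip,butt',onz('wrist',[405.5,395],[96,258],14,s).round(1))
t=np.array([449.7,325.3]); a=np.radians(7.4); x=np.array([np.cos(a),np.sin(a)]); n=np.array([-x[1],x[0]])
g=t+34*n-22*x; print(g, rel((*g,60),-82.6,s), rel((*g,24),-82.6,s))
E
```

```text
tip [[523.7 356.8 235. ]
 [452.  347.9 240. ]]
tray [[548.8 412.4  18. ]
 [567.7 266.1  18. ]
 [351.6 237.5  18. ]]
brown tip,butt [[532.9 284.   14. ]
 [383.1 268.2  14. ]]
[423.50418414 356.1833164 ] ([0.0005, -0.0113, 0.1819], [0.01, -0.04, -0.38]) ([0.0005, -0.0113, 0.2179], [0.01, -0.04, -0.38])
```

The wrist view shows the file held level along the tray, its tip at (323,58). Tray corners are at (262,57), (434,56) and (421,293), which gives a centre of (450,325). The brown file is on the right. I lower at local y +34.

Call:
drive_tool --targets '[[[0,-0.011,0.04],[0,0,-0.4],0.012],[[0,-0.011,0.09],[0,0,-0.4],0.012],[[0,-0.011,0.14],[0,0,-0.4],0.012],[[0,-0.011,0.18],[0,0,-0.4],0.012],[[0,-0.011,0.2],[0,0,-0.4],0.012],[[0,-0.011,0.21],[0,0,-0.4],0.012],[[0,-0.011,0.214],[0,0,-0.4],0.012],[[0,-0.011,0.217],[0,0,-0.4],0.012],[[0,-0.011,0.218],[0,0,-0.4],0.012],[[0,-0.011,0.218],[0,0,-0.4],0.012],[[0,-0.011,0.218],[0,0,-0.4],0.012]]'

```text
clock: 7.25
position: [423.2, 355.9, 24.2]
orientation: [-3.135, -0.203, -0.002]
ft_force: [0.3, 0.2, -0.9]
opening: 17.5
```

```bash
python3 -c "
from h import *
s=st()"
```

```text
t 7.25 pos [423.2 355.9  24.2] yawy -82.58 z [ 0.001  0.    -1.   ] F [ 0.3  0.2 -0.9] open 17.5 q6 2.07
```

Call:
drive_tool --targets '[[[0,0,0.001],[0,0,0],0.012],[[0,0,0.002],[0,0,0],0.012],[[0,0,0.002],[0,0,0],0.012]]'

```text
clock: 7.62
position: [423.3, 355.9, 23.3]
orientation: [-3.135, -0.204, -0.002]
ft_force: [-5.7, -4.8, 14.9]
opening: 18.0
```

Contact (15 N). Ease up slightly, then release and rise.

Call:
drive_tool --targets '[[[0,0,-0.0005],[0,0,0],0.012],[[0,0,-0.0005],[0,0,0],0.024],[[0,0,-0.0005],[0,0,0],0.036],[[0,0,-0.0005],[0,0,0],0.036],[[0,0,-0.0005],[0,0,0],0.036],[[0,0,-0.02],[0,0,0],0.036],[[0,0,-0.06],[0,0,0],0.036],[[0,0,-0.12],[0,0,0],0.036],[[0,0,-0.18],[0,0,0],0.036],[[0,0,-0.2],[0,0,0],0.036],[[0,0,-0.2],[0,0,0],0.036]]'

```text
clock: 9.0
position: [423.3, 356.1, 224.5]
orientation: [-3.133, -0.203, -0.006]
ft_force: [-0.3, 0.8, -0.5]
opening: 36.0
```

```bash
python3 - <<'E'
from h import *
from m0 import blob,rect
s=st(); s,p,d=snap('wrist'); cv2.imwrite('pics/w3.png',p[...,::-1])
C=cloud('wrist',d,s)
H=cv2.cvtColor(p,cv2.COLOR_RGB2HSV); h,S,v=[H[...,i].astype(int) for i in range(3)]
hd=(h>6)&(h<16)&(S>225)&(v>200)&(C[...,2]<40)
b=blob(hd.astype(np.uint8),(0,0,640,480)); print('handle',b.sum(),rect('wrist',b,20,s)[:3],np.percentile(C[b][:,2],[10,50,90]))
k=np.array([460.1,42.5]); print(rel((459,42.5,200),82.7,s))
E
```

```text
t 9.0 pos [423.3 356.1 224.5] yawy -82.57 z [ 0.004  0.002 -1.   ] F [-0.3  0.8 -0.5] open 36.0 q6 2.07
handle 1473 (array([411.8, 353.4]), array([75.9, 16.2]), 7.8) [18.31979946 19.75052414 20.84871443]
([-0.0053, 0.3156, 0.0241], [0.3, -0.16, -165.27])
```

View pics/w3.png

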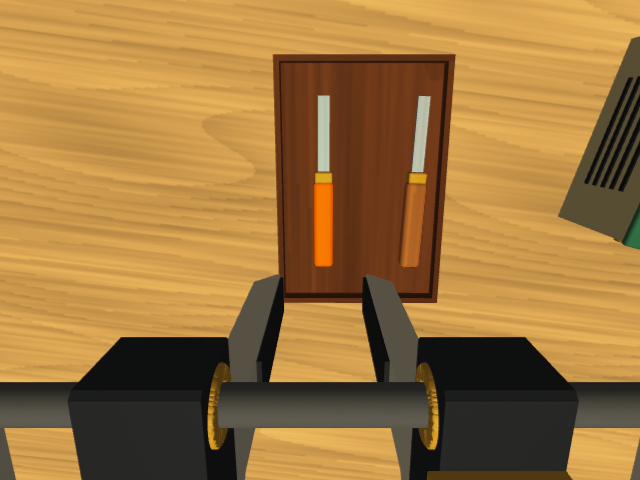

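The orange file lies flat at (323,180) in the free half, parallel to the brown one, with both handles pointing down in the image. Next is the knob, with a half turn so that the camera stays clear of the flap.

Call:
drive_tool --targets '[[[0,0.02,0],[0,0,-9],0.05],[[0,0.045,0],[0,0,-19],0.05],[[0,0.07,0],[0,0,-29],0.05],[[0,0.095,0],[0,0,-39],0.05],[[0,0.12,0],[0,0,-49],0.05],[[0,0.145,0],[0,0,-59],0.05],[[0,0.17,0],[0,0,-69],0.05],[[0,0.195,0],[0,0,-79],0.05],[[0,0.22,0],[0,0,-89],0.05],[[0,0.245,0],[0,0,-99],0.05],[[0,0.265,0],[0,0,-109],0.05],[[0,0.285,0],[0,0,-119],0.05],[[-0.002,0.3,0],[0,0,-129],0.05],[[-0.004,0.31,0],[0,0,-139],0.05],[[-0.005,0.316,0.01],[0,0,-149],0.05],[[-0.005,0.316,0.02],[0,0,-158],0.05],[[-0.005,0.316,0.024],[0.3,-0.2,-165.3],0.05],[[-0.005,0.316,0.024],[0.3,-0.2,-165.3],0.05],[[-0.005,0.316,0.024],[0.3,-0.2,-165.3],0.05],[[-0.005,0.316,0.024],[0.3,-0.2,-165.3],0.05]]'

```text
clock: 11.55
position: [458.8, 41.8, 198.7]
orientation: [-0.202, -3.133, 0.003]
ft_force: [-0.1, 0.3, -0.4]
opening: 49.6
```

```bash
python3 - <<'E'
from h import *
from m0 import blob,rect
s=st(); s,p,d=snap('wrist'); cv2.imwrite('pics/w4.png',p[...,::-1])
C=cloud('wrist',d,s)
H=cv2.cvtColor(p,cv2.COLOR_RGB2HSV); h,S,v=[H[...,i].astype(int) for i in range(3)]
b=blob(((((h<6)|(h>174))&(S>150))).astype(np.uint8),(0,0,640,480)); print('knob',b.sum(),rect('wrist',b,126,s)[:3],np.percentile(C[b][:,2],[10,50,90]),np.round(np.argwhere(b).mean(0)),C[b].mean(0))
v_,u_=np.nonzero(b); print('px',u_.min(),u_.max(),v_.min(),v_.max())
g=(h>50)&(h<85)&(S>80); b=blob(g.astype(np.uint8),(0,0,640,480)); print('green',rect('wrist',b,96,s)[:3])
print(rel((459,42.5,123),82.7,s))
E
```

```text
t 11.55 pos [458.8  41.8 198.7] yawy 82.64 z [-0.002 -0.002 -1.   ] F [-0.1  0.3 -0.4] open 49.6 q6 -1.43
knob 823 (array([457.6,  43.6]), array([16. , 17.8]), 82.7) [123.74124323 128.75000403 130.35022081] [252. 325.] [457.17749271  43.64867567 127.18179554]
px 312 339 237 266
green (array([498. ,  38.5]), array([181.5, 133.8]), 82.7)
([-0.0003, 0.0008, 0.0757], [-0.13, -0.12, -0.06])
```

View pics/w4.png

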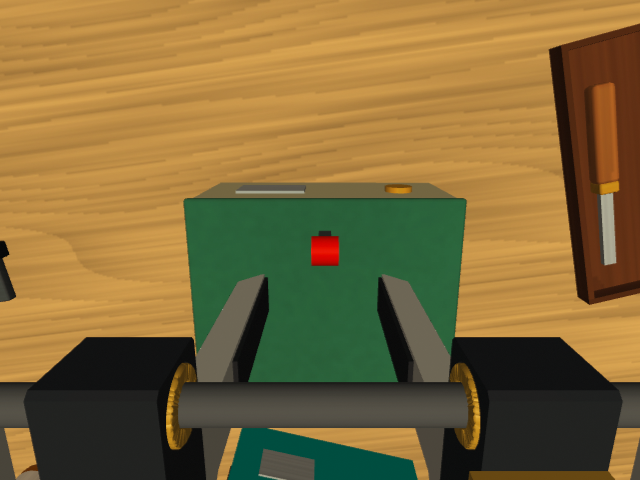

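Knob at (325,252): 16 x 18 mm, top at 130 mm, yaw 82.7. All agree with the description, so I descend and pinch.

Call:
drive_tool --targets '[[[0,0.0015,0.04],[0,0,0],0.05],[[0,0.0015,0.065],[0,0,0],0.05],[[0,0.0015,0.077],[0,0,0],0.05],[[0,0.0015,0.0795],[0,0,0],0.035],[[0,0.0015,0.0795],[0,0,0],0.02],[[0,0.0015,0.0795],[0,0,0],0.008],[[0,0.0015,0.0795],[0,0,0],0.008],[[0,0.0015,0.0795],[0,0,0],0.008],[[0,0.0015,0.0795],[0,0,0],0.008]]' --squeeze 20

```text
clock: 12.72
position: [459.1, 42.8, 119.8]
orientation: [-0.201, -3.134, 0.004]
ft_force: [-2.2, -5.1, 5.9]
opening: 15.6
```

```bash
python3 - <<'E'
from h import *
s=st()
r=np.hypot(137,32);a0=np.arctan2(32,137)
for th in np.arange(0,1.76,.12).tolist()+[1.75]:
    a=a0+th; print(round(th,2),'fwd',round(137-r*np.cos(a),1),'up',round(r*np.sin(a)-32,1))
E
```

```text
t 12.72 pos [459.1  42.8 119.8] yawy 82.65 z [-0.001 -0.003 -1.   ] F [-2.2 -5.1  5.9] open 15.6 q6 -1.43
0.0 fwd 0.0 up 0.0
0.12 fwd 4.8 up 16.2
0.24 fwd 11.5 up 31.6
0.36 fwd 20.1 up 46.2
0.48 fwd 30.3 up 59.6
0.6 fwd 42.0 up 71.8
0.72 fwd 55.1 up 82.4
0.84 fwd 69.4 up 91.4
0.96 fwd 84.6 up 98.6
1.08 fwd 100.7 up 103.9
1.2 fwd 117.2 up 107.3
1.32 fwd 134.0 up 108.7
1.44 fwd 150.9 up 108.0
1.56 fwd 167.5 up 105.3
1.68 fwd 183.7 up 100.7
1.75 fwd 192.9 up 97.1
```

Call:
drive_tool --targets '[[[-0.002,0,-0.008],[0,0,0],0.008],[[-0.005,0,-0.016],[0,0,0],0.008],[[-0.008,0,-0.024],[0,0,0],0.008],[[-0.0115,0,-0.0315],[0,0,0],0.008],[[-0.0155,0,-0.039],[0,0,0],0.008],[[-0.02,0,-0.046],[0,0,0],0.008],[[-0.025,0,-0.053],[0,0,0],0.008],[[-0.03,0,-0.0595],[0,0,0],0.008],[[-0.036,0,-0.066],[0,0,0],0.008],[[-0.042,0,-0.072],[0,0,0],0.008],[[-0.055,0,-0.0825],[0,0,0],0.008],[[-0.0695,0,-0.0915],[0,0,0],0.008],[[-0.0695,0,-0.0915],[0,0,0],0.008]]'

```text
clock: 14.35
position: [529.2, 33.8, 212.1]
orientation: [0.202, 3.135, -0.005]
ft_force: [0.2, -5.4, -1.2]
opening: 15.9
```

```bash
python3 -c "
from h import *
s=st()"
```

```text
t 14.35 pos [529.2  33.8 212.1] yawy 82.64 z [-0.    -0.003 -1.   ] F [ 0.2 -5.4 -1.2] open 15.9 q6 -1.45
```

Call:
drive_tool --targets '[[[-0.0075,0,-0.004],[0,0,0],0.008],[[-0.015,0,-0.007],[0,0,0],0.008],[[-0.023,0,-0.01],[0,0,0],0.008],[[-0.031,0,-0.0125],[0,0,0],0.008],[[-0.0395,0,-0.0145],[0,0,0],0.008],[[-0.048,0,-0.016],[0,0,0],0.008],[[-0.0565,0,-0.017],[0,0,0],0.008],[[-0.0645,0,-0.0175],[0,0,0],0.008],[[-0.073,0,-0.0175],[0,0,0],0.008],[[-0.0815,0,-0.0165],[0,0,0],0.008],[[-0.09,0,-0.0155],[0,0,0],0.008],[[-0.098,0,-0.014],[0,0,0],0.008],[[-0.108,0,-0.011],[0,0,0],0.008],[[-0.117,0,-0.0085],[0,0,0],0.008],[[-0.117,0,-0.0085],[0,0,0],0.008],[[-0.117,0,-0.0085],[0,0,0],0.008]]'

```text
clock: 16.35
position: [645.7, 18.8, 221.3]
orientation: [0.202, 3.133, -0.005]
ft_force: [2.4, -4.8, 3.5]
opening: 15.6
```

```bash
python3 -c "
from h import *
s=st()"
```

```text
t 16.35 pos [645.7  18.8 221.3] yawy 82.63 z [ 0.002 -0.003 -1.   ] F [ 2.4 -4.8  3.5] open 15.6 q6 -1.47
```

Call:
drive_tool --targets '[[[0,0,0],[0,0,0],0.02],[[0,0,0],[0,0,0],0.045],[[0,0,0],[0,0,0],0.045],[[0,0,0],[0,0,0],0.045],[[0,0,-0.02],[0,0,0],0.045],[[0,0,-0.05],[0,0,0],0.045],[[0,0,-0.085],[0,0,0],0.045],[[0,0,-0.085],[0,0,0],0.045],[[0,0,-0.085],[0,0,0],0.045],[[0.04,0,-0.085],[0,0,0],0.045],[[0.09,0,-0.085],[0,0,0],0.045],[[0.13,0,-0.085],[0,0,0],0.045],[[0.145,0,-0.085],[0,0,0],0.045],[[0.145,0,-0.085],[0,0,0],0.045],[[0.145,0,-0.085],[0,0,0],0.045]]'

```text
clock: 18.23
position: [502.1, 37.5, 305.3]
orientation: [0.202, 3.134, -0.005]
ft_force: [-0.0, -0.3, -0.1]
opening: 44.8
```

```bash
python3 - <<'E'
from h import *
from m0 import blob,rect
s=st(); s,p,d=snap('wrist'); cv2.imwrite('pics/w5.png',p[...,::-1])
_,q,dd=snap('scene'); cv2.imwrite('pics/s5.png',cv2.hconcat([cv2.resize(p,(400,300)),cv2.resize(q[230:410,230:470],(400,300))])[...,::-1])
C=cloud('wrist',d,s)
H=cv2.cvtColor(p,cv2.COLOR_RGB2HSV); h,S,v=[H[...,i].astype(int) for i in range(3)]
m=(h>22)&(h<33)&(S>150)&(v>120)
b=blob(m.astype(np.uint8),(0,0,640,480)); print('tab',b.sum(),rect('wrist',b,83,s)[:3],np.percentile(C[b][:,2],[10,50,90]),np.round(np.argwhere(b).mean(0)))
m=(h>100)&(h<125)&(S>100)
b=blob(m.astype(np.uint8),(0,0,640,480)); print('blue',b.sum(),rect('wrist',b,55,s)[:3],np.percentile(C[b][:,2],[10,50,90]),np.round(np.argwhere(b).mean(0)))
C2=cloud('scene',dd); H=cv2.cvtColor(q,cv2.COLOR_RGB2HSV); g=(H[...,0]>50)&(H[...,0]<85)&(H[...,1]>80)
k=g&(C2[...,2]>100)&(abs(C2[...,0]-600)<80)&(abs(C2[...,1]-20)<130); P=C2[k]
print(k.sum(),P.min(0),P.max(0)); c=P.mean(0); n=np.linalg.svd(P-c,full_matrices=False)[2][2]; print('n',n,'theta?',np.degrees(np.arccos(abs(n[2]))))
E
```

```text
t 18.23 pos [502.1  37.5 305.3] yawy 82.63 z [ 0.001 -0.003 -1.   ] F [-0.  -0.3 -0.1] open 44.8 q6 -1.44
tab 290 (array([502.6,  37.7]), array([10.3, 22.7]), 82.7) [79.86421402 81.96326778 83.03471532] [206. 324.]
blue 214 (array([479.7,  40.6]), array([ 8.9, 20.6]), 82.7) [32.89362808 53.82729531 55.26308348] [178. 324.]
3 [669.60559275 -68.68373948 100.65069784] [679.08945427 -32.36460303 101.05196171]
n [ 0.03165965  0.00611845 -0.99947998] theta? 1.8478483915250503
```

View pics/s5.png

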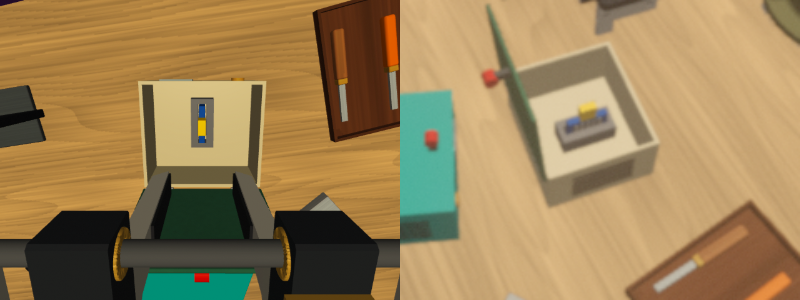

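The flap stands open past vertical and stays there (right image, (515,80)), and the plate with its yellow tab is visible at (202,128) in the left image. The tab measures (502.6, 37.7) with its top at z = 83, as expected, and the tool is already over it. I descend.

Call:
drive_tool --targets '[[[0,0,0.05],[0,0,0],0.04],[[0,0,0.1],[0,0,0],0.04],[[0,0,0.15],[0,0,0],0.04],[[0,0,0.19],[0,0,0],0.04],[[0,0,0.215],[-0.17,0,0],0.04],[[0,0,0.228],[-0.17,0,0],0.04],[[0,0,0.235],[-0.17,0,0],0.04],[[0,0,0.235],[-0.17,0,0],0.04],[[0,0,0.235],[-0.17,0,0],0.025],[[0,0,0.235],[-0.17,0,0],0.006],[[0,0,0.235],[-0.17,0,0],0.006],[[0,0,0.235],[-0.17,0,0],0.006],[[0,0,0.235],[-0.17,0,0],0.006]]' --squeeze 30

```text
clock: 19.95
position: [502.6, 36.7, 70.6]
orientation: [0.202, 3.133, -0.0]
ft_force: [-1.4, 0.6, 5.2]
opening: 12.3
```

```bash
python3 -c "
from h import *
s=st()"
```

```text
t 19.95 pos [502.6  36.7  70.6] yawy 82.62 z [ 0.002 -0.    -1.   ] F [-1.4  0.6  5.2] open 12.3 q6 -1.44
```

Call:
drive_tool --targets '[[[0,0,-0.008],[0,0,0],0.006],[[0,0,-0.02],[0,0,0],0.006],[[0,0,-0.035],[0,0,0],0.006],[[0,0,-0.055],[0,0,0],0.006],[[0,0,-0.085],[0,0,0],0.006],[[0,0,-0.12],[0,0,0],0.006],[[0,0,-0.16],[0,0,0],0.006],[[0,0,-0.19],[0,0,0],0.006],[[0,0,-0.2],[0,0,0],0.006],[[0,0,-0.2],[0,0,0],0.006]]'

```text
clock: 21.2
position: [502.2, 36.8, 270.6]
orientation: [0.202, 3.133, -0.0]
ft_force: [-0.7, -0.4, 0.0]
opening: 11.9
```

```bash
python3 -c "
from h import *
s=st();print(rel((480,-150,270),20))"
```

```text
t 21.2 pos [502.2  36.8 270.6] yawy 82.62 z [ 0.002 -0.    -1.   ] F [-0.7 -0.4  0. ] open 11.9 q6 -1.44
([-0.002, -0.1881, 0.0006], [0.07, 0.11, 62.62])
```

```bash
python3 -c "
from h import *
s=st();print(rel((500,-160,270),83),rel((560,-310,270),88))"
```

```text
t 21.2 pos [502.2  36.8 270.6] yawy 82.62 z [ 0.002 -0.    -1.   ] F [-0.7 -0.4  0. ] open 11.9 q6 -1.44
([-0.0231, -0.1954, 0.0007], [-0.0, 0.12, -0.38]) ([-0.1019, -0.3365, 0.0009], [-0.01, 0.12, -5.38])
```

Call:
drive_tool --targets '[[[0,-0.02,0],[0,0,0],0.006],[[-0.005,-0.055,0],[0,0,0],0.006],[[-0.01,-0.095,0],[0,0,0],0.006],[[-0.015,-0.135,0],[0,0,0],0.006],[[-0.02,-0.17,0],[0,0,0],0.006],[[-0.03,-0.2,0],[0,0,0],0.006],[[-0.045,-0.23,0],[0,0,-1],0.006],[[-0.06,-0.26,0],[0,0,-2],0.006],[[-0.075,-0.29,0],[0,0.1,-3],0.006],[[-0.09,-0.315,0],[0,0.1,-4],0.006],[[-0.1,-0.33,0],[0,0.1,-5],0.006],[[-0.102,-0.336,0],[0,0.1,-5.4],0.006],[[-0.102,-0.336,0],[0,0.1,-5.4],0.006],[[-0.102,-0.336,0],[0,0.1,-5.4],0.006]]'

```text
clock: 22.95
position: [560.0, -308.9, 270.8]
orientation: [0.054, 3.141, 0.0]
ft_force: [0.3, -0.1, -0.5]
opening: 12.1
```

```bash
python3 - <<'E'
from h import *
from m0 import blob,rect
s=st(); s,p,d=snap('wrist'); cv2.imwrite('pics/w6.png',p[...,::-1]); np.savez('w6.npz',p=p,d=d,s=np.r_[s['position'],s['orientation']])
C=cloud('wrist',d,s); x,y,z=[C[...,i] for i in range(3)]
box=(abs(x-455)<90)&(abs(y+312)<110)&(d>0)
top=box&(z>128)&(z<142); b=blob(top.astype(np.uint8),(0,0,640,480)); print('top',b.sum(),rect('wrist',b,135,s)[:3],np.median(z[b]))
f=box&(z>6)&(z<16)&(p.max(-1)<110); b=blob(f.astype(np.uint8),(0,0,640,480)); print('foot',b.sum(),rect('wrist',b,10,s)[:3],np.median(z[b]))
fc=box&(z>25)&(z<125); P=C[fc]; print('face',fc.sum()); 
if fc.sum()>50:
    c=np.median(P,0); n=np.linalg.svd(P-P.mean(0),full_matrices=False)[2][2]; print(c,n)
E
```

```text
t 22.95 pos [ 560.  -308.9  270.8] yawy 88.04 z [ 0.  0. -1.] F [ 0.3 -0.1 -0.5] open 12.1 q6 -2.1
top 5293 (array([ 455.3, -311.9]), array([ 14.6, 158. ]), 1.5) 133.87723412678469
foot 5583 (array([ 483.4, -310.7]), array([ 43.1, 119.1]), 1.4) 9.065418079666586
face 1764
[ 461.50940159 -311.83798844   85.52862836] [9.99692639e-01 2.47865711e-02 5.04099698e-04]
```

View pics/w6.png

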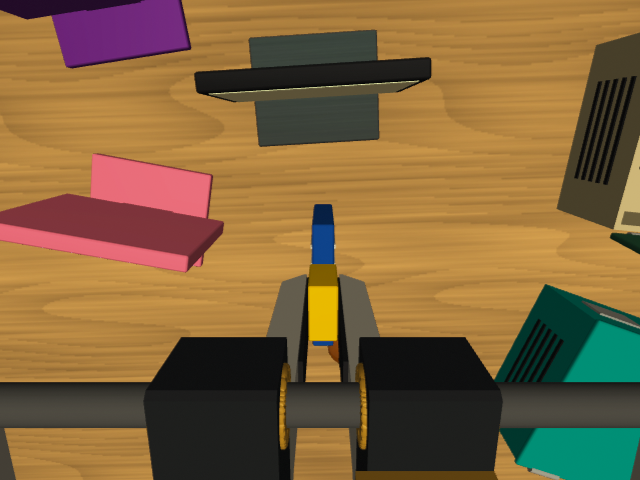

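The panel's top strip at (312,77) gives centre (455, -312) and yaw 1.5°, and the foot front edge at 505 agrees. The plate hangs upright from the tab at (323,300), with the pink panel clear on the left. I turn at height first.

```bash
python3 -c "
from h import *
s=st();print(rel((522,-310.2,270),1.5))"
```

```text
t 23.0 pos [ 560.1 -308.9  271. ] yawy 88.04 z [ 0. -0. -1.] F [ 0.2  0.2 -1.4] open 11.6 q6 -2.1
([0.038, -0.0026, 0.0009], [0.01, 0.03, 86.54])
```

Call:
drive_tool --targets '[[[0.003,0,0],[0,0,6],0.006],[[0.007,0,0],[0,0,14],0.006],[[0.011,0,0],[0,0,22],0.006],[[0.015,0,0],[0,0,30],0.006],[[0.019,-0.001,0],[0,0,38],0.006],[[0.023,-0.001,0],[0,0,46],0.006],[[0.027,-0.002,0],[0,0,54],0.006],[[0.031,-0.002,0],[0,0,62],0.006],[[0.034,-0.002,0],[0,0,70],0.006],[[0.036,-0.003,0],[0,0,77],0.006],[[0.038,-0.0026,0],[0,0,83],0.006],[[0.038,-0.0026,0],[0,0,86.5],0.006],[[0.038,-0.0026,0],[0,0,86.5],0.006],[[0.038,-0.0026,0],[0,0,86.5],0.006]]'

```text
clock: 24.75
position: [522.0, -310.0, 271.1]
orientation: [2.189, 2.253, 0.0]
ft_force: [0.3, -0.3, -0.8]
opening: 11.9
```

Call:
drive_tool --targets '[[[0,0,0.03],[0,0,0],0.006],[[0,0,0.07],[0,0,0],0.006],[[0,0,0.11],[0,0,0],0.006],[[0,0,0.14],[0,0,0],0.006],[[0,0,0.154],[0,0,0],0.006],[[0,0,0.154],[0,0,0],0.006],[[0,0,0.154],[0,0,0],0.006]]'

```text
clock: 25.62
position: [522.6, -310.4, 118.5]
orientation: [2.187, 2.251, 0.001]
ft_force: [0.0, 0.0, -0.6]
opening: 11.7
```

```bash
python3 - <<'E'
from h import *
from m0 import blob,rect
s=st(); print(rel((490.8,-311,115.6),1.5,s))
s,p,d=snap('wrist'); cv2.imwrite('pics/w7.png',p[...,::-1])
C=cloud('wrist',d,s); M=R.from_rotvec(s['orientation']).as_matrix(); T=(C-s['position'])@M
H=cv2.cvtColor(p,cv2.COLOR_RGB2HSV); h,S,v=[H[...,i].astype(int) for i in range(3)]
near=(d>0)&(abs(T[...,0])<60)&(abs(T[...,1])<30)
def rep(nm,m):
    b=blob(m.astype(np.uint8),(0,0,640,480)); P=T[b]; print(nm,b.sum(),'tool-frame pct',np.percentile(P,[2,50,98],axis=0).round(1).tolist())
rep('tab',(h>22)&(h<33)&(S>150)&near); rep('blue',(h>100)&(h<125)&(S>100)&near)
z=C[...,2]; box=(abs(C[...,0]-455)<40)&(abs(C[...,1]+312)<110)&(z>130)&(z<142)
b=blob(box.astype(np.uint8),(0,0,640,480)); print('ptop',b.sum(),rect('wrist',b,135,s)[:3])
fc=(abs(C[...,0]-462)<8)&(abs(C[...,1]+312)<80)&(z>30)&(z<125)
P=C[fc]; print(fc.sum(), np.median(P,0) if len(P) else '')
E
```

```text
t 25.62 pos [ 522.6 -310.4  118.5] yawy 1.65 z [ 0.002 -0.001 -1.   ] F [ 0.   0.  -0.6] open 11.7 q6 -0.62
([0.0003, -0.0319, 0.0029], [0.13, 0.09, 0.15])
tab 1631 tool-frame pct [[-9.5, -4.4, -13.0], [2.5, 1.2, -11.4], [13.4, 6.9, -2.5]]
blue 1229 tool-frame pct [[12.3, -3.2, 15.0], [26.0, 1.7, 16.9], [32.4, 7.1, 85.8]]
ptop 10585 (array([ 455.4, -285.1]), array([ 14.9, 104.3]), 1.4)
13519 [ 460.67452149 -281.61346981   88.92786925]
```

View pics/w7.png

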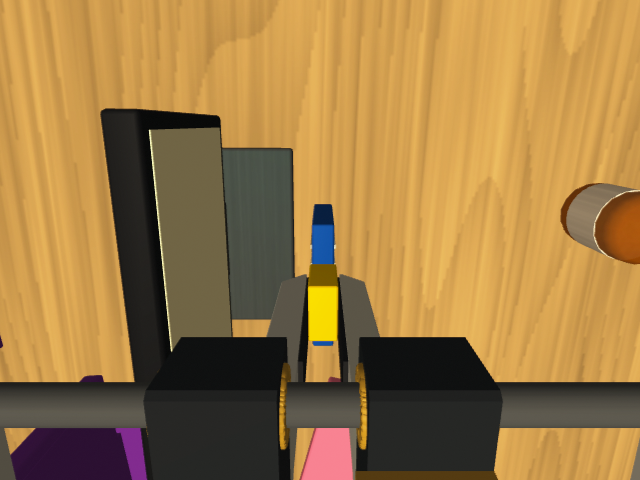

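The plate hangs upright at (323,270), parallel to the glowing face at (190,240), and nothing else is near it. I close in along the panel normal.

Call:
drive_tool --targets '[[[0,-0.008,0.001],[0,0,0.1],0.006],[[0,-0.016,0.002],[0.1,0.1,0.15],0.006],[[-0.001,-0.024,0.003],[0.1,0.1,0.15],0.006],[[-0.001,-0.03,0.003],[0.1,0.1,0.15],0.006],[[-0.001,-0.032,0.003],[0.1,0.1,0.15],0.006],[[-0.001,-0.032,0.003],[0.1,0.1,0.15],0.006],[[-0.001,-0.032,0.003],[0.1,0.1,0.15],0.006],[[-0.001,-0.032,0.003],[0.1,0.1,0.15],0.006],[[-0.001,-0.032,0.003],[0.1,0.1,0.15],0.006]]'

```text
clock: 26.8
position: [490.7, -312.2, 115.4]
orientation: [2.192, 2.25, 0.001]
ft_force: [0.5, 0.1, -0.2]
opening: 11.9
```

```bash
python3 - <<'E'
from h import *
from m0 import blob,rect
s=st(); s,p,d=snap('wrist'); _,q,dd=snap('scene'); _,t,_=snap('top')
a=cv2.resize(q[120:440,180:500],(400,400)); b=cv2.resize(t[120:340,110:450],(400,259)); w=cv2.resize(p,(400,300))
o=np.zeros((600,800,3),np.uint8); o[:400,:400]=a; o[:300,400:]=w; o[300:559,400:]=b
cv2.imwrite('pics/f8.png',o[...,::-1])
C=cloud('wrist',d,s); M=R.from_rotvec(s['orientation']).as_matrix(); T=(C-s['position'])@M; z=C[...,2]
H=cv2.cvtColor(p,cv2.COLOR_RGB2HSV); h,S,v=[H[...,i].astype(int) for i in range(3)]
near=(d>0)&(abs(T[...,0])<60)&(abs(T[...,1])<15)
for nm,m in (('tab',(h>22)&(h<33)&(S>150)&near),('blue',(h>100)&(h<125)&(S>100)&near)):
    b=blob(m.astype(np.uint8),(0,0,640,480)); print(nm,np.percentile(C[b],[2,50,98],axis=0).round(1).tolist())
bx=(abs(C[...,0]-462)<9)&(z>30)&(z<125)&(abs(C[...,1]+312)<80); print('face',np.median(C[bx],0))
H=cv2.cvtColor(t,cv2.COLOR_RGB2HSV); h,S,v=[H[...,i].astype(int) for i in range(3)]
for nm,m,roi,zz in(('brown',(h<16)&(v>125)&(S>120)&(S<200),(165,255,185,300),21),('block',(S<50)&(v>120),(160,160,200,198),22)):
    b=blob(m.astype(np.uint8),roi); print(nm,rect('top',b,zz)[:3])
E
```

```text
t 26.8 pos [ 490.7 -312.2  115.4] yawy 1.5 z [ 0.001  0.    -1.   ] F [ 0.5  0.1 -0.2] open 11.9 q6 -0.66
tab [[486.3, -321.8, 116.7], [492.0, -309.7, 126.8], [497.6, -298.9, 128.1]]
blue [[486.9, -299.6, 9.7], [491.6, -285.9, 98.5], [498.2, -279.8, 100.3]]
face [ 460.61645596 -279.6162121    90.02761891]
brown (array([416.6, 268.6]), array([77.9, 18.5]), 5.3)
block (array([705.1, 238.7]), array([58.4, 58.3]), 36.2)
```

View pics/f8.png

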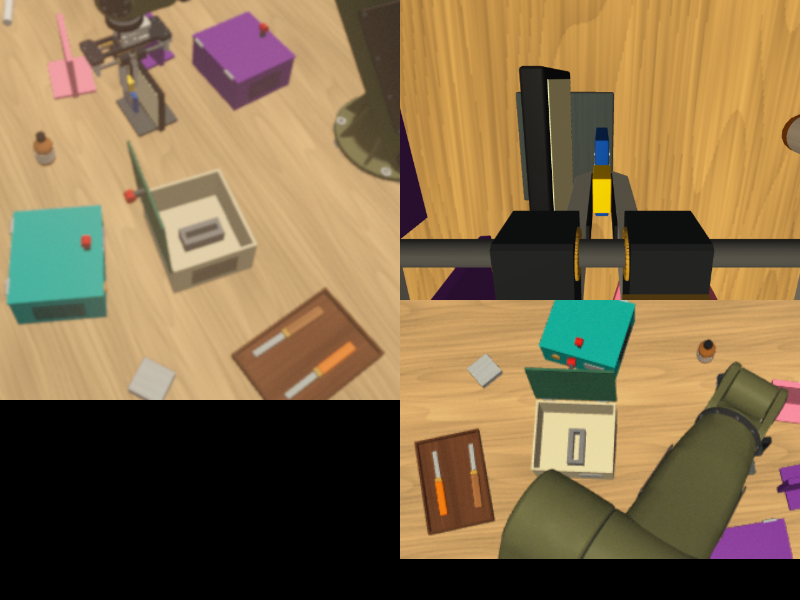

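The flap stays open, both files lie parallel in the tray, and the brown file and block are where they were. The plate is about 28 mm in front of the glowing face, with its edge at y = -280 (expected -281). I hold it steady for a moment and hand in.

Call:
drive_tool --targets '[[[0,0,0],[0,0,0],0.006],[[0,0,0],[0,0,0],0.006],[[0,0,0],[0,0,0],0.006],[[0,0,0],[0,0,0],0.006]]'

```text
clock: 27.45
position: [490.7, -312.3, 115.4]
orientation: [2.192, 2.25, 0.001]
ft_force: [-0.3, -0.4, -0.2]
opening: 12.0
```

```bash
python3 -c "
from h import *
s=st();print(abs(s['dq']).max());print(manip.finish_job())"
```

```text
t 27.45 pos [ 490.7 -312.3  115.4] yawy 1.5 z [ 0.001  0.    -1.   ] F [-0.3 -0.4 -0.2] open 12.0 q6 -0.66
0.0019132825061335041
the job is handed in; nothing more can be done
None
```

The job is done and handed in at 27.5 s of the 72 s allowed. The orange file lies flat in the tray beside the brown one, with handles the same way. The flap stands open on its own at about 1.7 rad. The plate was drawn out by its tab and is held upright and still in front of the panel's glowing face.

**Last checks:**
- **Plate:** it is about 28 mm from the face, with its yaw within about 0.1° of the panel's. Its middle is at about 75 mm height and within about 1 to 2 mm of the face centre sideways. The wrist force is near zero, so it touches nothing but the gripper.
- **Leave-alone things:** the brown file and steel block measure the same as at the start, within 0.1 mm. The bottle I checked only by eye, and it looked unmoved.

**Disagreements:**
- The top camera read about 6 mm off from the wrist camera, so I used the close wrist views, which the grasps bore out.
- Depth put the panel face about 2 mm further from the plate than the panel's top edge did.
- My fit of the flap angle from the scene depth failed (only 3 points). The angle comes from the commanded arc, and the pictures show the flap standing past vertical.

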